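# Change over the locking pliers on a knife glue-up fixture

## Task

Lay the loose handle slab into its nest on the knife's tang and press it fully home, then squeeze the handles of the pliers above it until they lock over centre and hold the slab down on their own. Only then flick the release lever of the pliers on the blade so that they spring open and leave the blade free; the knife must not shift and the other things on the bench stay where they are.

Things in the scene. Friction and masses are not known exactly. Their poses are not given: they have to be found in the camera images.
- fixture: Knife glue-up fixture, bolted down: dark steel plate 320 x 170 x 15 mm. Origin: centre of its underside; x along the knife from tip to butt, y square to it, z up. Knife and nest lie on the line y = +30 mm. The two pliers stand on posts (32 x 40 mm, up to z 57) at y -22 to -62, x -90 (blade) and x +23 (handle), their handles leaning out to -y.
- nest (a point): Middle of the nest on the tang's top, 20 mm above the bench: where the middle of the slab's underside belongs; axes as the fixture's. The nest is a recess 128 mm (x) by 34 mm (y), 7 mm deep, between two side rails, an end stop at the butt (30 mm wide) and the knife's brass bolster. Rails, stop and bolster have 5 mm high 45 deg lead-ins on top.
- nest_butt_half (a point): Middle of the nest's butt half, on the tang, 42 mm from nest along x. Here (x +45 to +105 mm in the fixture's frame) there are no side rails, so the slab can be held by its sides down to the plate; the 60 mm long rails, 12 mm thick, stand only at x -15 to +45.
- knife: Bare steel knife lying loose in the fixture under the blade pliers: full tang 28 mm wide, 5 mm thick, brass bolster, blade 30 mm wide towards the fixture's -x, about 250 mm long in all. Origin: underside of the tang, straight below nest; x towards the butt.
- slab: Loose handle slab: plain dark hardwood board 124 x 30 x 12 mm, the longest and thinnest of three blocks lying side by side on the bench at the robot's left. Origin: centre of its underside; x along its length, z up. About 50 g. Both ends and both faces are alike.
- slab_middle (a point): The slab's very middle, 6 mm above its underside (so 6 mm above nest when home).
- handle_clamp: Steel locking pliers over the nest, welded on a post; they start open. Frame: origin at the jaw pivot, in the fixture's frame at (23, -32, 69) mm; x is the fixture's x; z runs up along the handles, leaning 40 deg (0.70 rad) from vertical to the fixture's -y side; y is square to both, from fixed to moving handle. The jaw reaches over the nest.
- handle_clamp_grip (a point): Midway between the locked handles, at (0, 0, 90) mm in handle_clamp. There: fixed handle y -14 to -4, z 23 to 108, 18 wide in x, screw head behind it up to z 121; moving handle when locked y 4 to 14, z 24 to 112, 16 wide, turning about y 12, z 6; fully open (swung 0.38 rad) its outer face is at y 42 here, 51 at its end. Lever paddle between them up to z 138, reaching y 53 when open. Under 10 N here squeezes them over centre.
- handle_clamp_pad: Rubber foot (r 9 mm) on the handle pliers' jaw; origin: centre of its pressing face. Open, it still hangs over the nest, its lowest edge 49 mm above the bench, so the slab must come in level beneath it from the side (+y) or butt end. Locked, it gives a little and presses the slab with about 10 N.
- handle_clamp_handle (a joint): Angle of the handle pliers' toggle (moving handle against its link), rad: 0 locked against the stop, dead centre at 0.12, 0.72 fully open (a spring opens them when not locked; the handle then stands 0.38 rad out, the jaw 0.37 up).
- blade_clamp: Steel locking pliers on the blade, alike in size to the handle pliers (see handle_clamp_grip); they start locked. Frame: origin at the jaw pivot, in the fixture's frame at (-90, -32, 69) mm; x is the fixture's x; z runs up along the handles, leaning 40 deg (0.70 rad) from vertical to the fixture's -y side; y is square to both, from fixed to moving handle.
- blade_clamp_handle (a joint): Angle of the blade pliers' toggle (moving handle against its link), rad: 0 locked, 0.72 sprung fully open (handle swung out 0.38 rad).
- blade_clamp_lever (a joint): Angle of the release lever in the blade pliers' moving handle, rad: 0 at rest (sprung back); grows as its paddle is pushed away from the fixed handle (+y of blade_clamp). At 0.04 to 0.05 (3 N, 4 mm at the paddle) the pliers break over centre and spring open; stop at 0.30.
- blade_clamp_lever_tip (a point): Outer end of the release lever's flat paddle, 16 mm wide (x), 4 mm thick, standing out beyond the handles' ends: in blade_clamp at y 2 to 6, z 114 to 138 mm when locked. A fingertip on the fixed handle's side of it, above the screw head (z over 121), moved along +y, flicks it.
- offcut: Bystander: hardwood offcut 85 x 45 x 26 mm. Origin: centre of underside.
- sanding_block: Bystander: cork sanding block 105 x 56 x 30 mm. Origin: centre of underside.
- glue_bottle: Bystander: small bottle, r 19 mm, 100 mm tall, standing beside the fixture on its +y side. Origin: centre of underside.
- pin_jar: Bystander: glass jar r 30 mm, 75 mm tall. Origin: centre of underside.
- wax_tin: Bystander: flat tin r 42 mm, 45 mm tall. Origin: centre of underside.
- hammer: Bystander: hammer 280 mm long, lying at the robot's right. Handle to its -x.
- file: Bystander: hand file about 300 mm long, lying at the robot's right. Handle to its -x.
Not all that is in view belongs to the job. Of the things shaped like the slab, the dark wooden one is meant.

How it is judged:
By the outcome, as a careful person would: the job done as asked, in the order asked, and still so for the second after the job is handed in, with the robot touching nothing.
It also fails if it takes over 69 s, if anything falls off the work surface, if the arm or the gripper's body presses on something with over 40 N, if the wrist force passes 120 N, or if a joint passes its speed limit or range.

## Robot

A 6-joint arm with a two-finger parallel gripper is mounted at the origin on the work surface. World frame = base frame: x ahead of the robot, y to its left, z up, the work surface at z = 0. Lengths are in m, angles in rad, forces in N, time in s.
With the tool pointing down it reaches from about 0.425 to 1.125 m from the base axis. Payload 14.9 kg.
Tool frame: the origin (TCP) lies between the finger pads; the fingertips stand 25 mm ahead of it and the grasp point (between the pads) lies 6 mm ahead of it; z points along the fingers, y is the direction in which the jaws open and shut (so a half turn about z gives the same grasp; the last joint's range is limited). The gripper opens to 91 mm and grips with 3 to 60 N. Pads are 32 mm wide; open, the fingers measure 118 mm over their backs; the gripper's body (76 mm by 178 mm) begins 60 mm behind the grasp point.
Start: joints at [-1.334, 0.379, 1.734, -0, 1.028, -0.033], TCP at [0.187, -0.675, 0.239] pointing down, gripper open.
Joint ranges: [-2.77, 2.77], [-0.74, 2.19], [0, 2.66], [-1.06, 4.2], [0.31, 2.87], [-3.08, 3.08]. Speed limits (rad/s): [1.89, 1.89, 2.39, 3.14, 3.14, 3.14].

## Interface

Orientations are given as [roll, pitch, yaw] about the fixed x, y, z axes, in that order (R = Rz(yaw) Ry(pitch) Rx(roll)).
In Python, from workcell import monitor, viewer, ticket, boxes_of, trace, pinpoint gives the robot as it stands. The module is installed in compiled form; this text tells all that it offers.
- The arm moves only by the tool jog_arm, never from a script. Its argument "moves" is one flat list of numbers, 7 for each row, row after row: the turn, a rotation vector about the tool's x, y, z in rad, then the shift along the tool's x, y, z in mm, then the opening, from -1 (shut) to 1 (fully open), so that 0 is half open. A call has 1 to 8 rows; each row is the pose to reach, as a shift and turn from the pose commanded when the call began, along the tool's axes at that moment; what a row does not reach only later rows make up. A row lasts 1/10 s, in which the tool goes at most 50 mm and 8.59 degrees, less where a joint would pass 70% of its speed; a pose out of reach is approached as far as the arm can. A call with a gripper value outside its range is refused whole. The fingers move at their own pace and stop on an object; the grip force is fixed at half the most. Time passes only in rows, so rows that repeat a pose let the fingers close. It gives the time, the measured TCP pose, the force and the opening at its end, in the units of the state.
- monitor.read_state(): the state, without advancing time (a new reading comes with each control period).
- viewer.grab_frame(name): name is "scene" or "top"; returns (picture, depth): 480x640x3 uint8, red, green, blue; 480x640 float32, m along the optical axis (not along the pixel's ray), 0 where there is no reading.
- viewer.camera_params(name): a dict with "mtx" (3x3 intrinsics, pixels), "dist_coeffs" ([k1, k2, p1, p2, k3] as OpenCV has them; the pictures are not rectified), "R" (3x3) and "t" (3): a world point X has camera coordinates R X + t. Camera axes: x right, y down, z forward; pixel columns grow to the right and rows downward; lengths in m; the calibration is good to about 2 mm. A picture is of the moment at which its call begins. camera_params takes no time and is no camera call.
- ticket.job_done(): hands the job in, once; it reports no verdict.
Trained networks look in the newest picture that a camera, given by its name, has taken for a name from the list of things; names that differ only in an ending like _2 or _b are one class to them, and where a whole thing is asked for, a point or a joint stands for the part that bears it (a point fixed in the world has none). Each returns a list of dicts, best first, with "p" (0 to 1); they miss things now and then, are a little off and sometimes report something else, mostly with a low value. They report only what shows in the picture. A call takes as long as a camera call. They do not tell look-alikes from the thing itself.
- boxes_of(camera, thing): "centre" ([x, y, z] in m, in world coordinates, good to about 4 mm: the middle of the surface that is visible of it).
- trace(camera, thing): "region" (480x640 bool, what is visible of it).
- pinpoint(camera, thing): "centre" ([x, y, z] in m, in world coordinates, good to about 4 mm: a listed point, or the origin of a listed thing).
The state is a dict: "t": time; "q": joint angles; "joint_vel": joint speeds; "tau": joint torques, N m; "position": TCP position; "orientation": TCP orientation; "ft_force": force on the tool from outside, world axes, zero at the start; "ft_torque": the same for the moment, N m; "width": finger opening in m.
Only numpy, scipy, OpenCV 4.12 (cv2) and the standard library are available. Lean on these libraries where they do the work, as an engineer would, in place of code of your own. Each camera call takes 0.05 s, during which the arm holds its last target. There are 200 camera calls.

## Working session

There is one attempt and no reset: what is moved stays moved. The work goes in short steps, Python scripts to look and compute and a tool call to move; the robot and the scene stay as the last step left them, time stands still between calls to the robot, and variables do not carry over. Pictures are saved under pics/ and viewed, about 8 in all and at most 12, crops included, and the job is handed in when it is done.

Besides the shell and the picture viewer there is one more tool, called after "Emit:" by a JSON object that holds its "op" and its "data". jog_arm: Moves the arm, as the interface text tells. Its arguments: {"type":"object","properties":{"moves":{"type":"array","items":{"type":"number"}}},"required":["moves"]}

```bash
mkdir -p pics
cat > h.py <<'E'
import numpy as np, cv2
from workcell import monitor, viewer, ticket, boxes_of, trace, pinpoint
from scipy.spatial.transform import Rotation as Ro
def cloud(n,depth):
    c=viewer.camera_params(n);K=np.array(c["mtx"]);d=np.array(c["dist_coeffs"]);R=np.array(c["R"]);t=np.array(c["t"])
    v,u=np.mgrid[0:480,0:640]
    p=cv2.undistortPoints(np.stack([u,v],-1).reshape(-1,1,2).astype(float),K,d).reshape(480,640,2)
    X=np.dstack([p,np.ones((480,640))])*depth[...,None]
    return (X-t)@R
def proj(n,P):
    c=viewer.camera_params(n)
    return cv2.projectPoints(np.array(P,float).reshape(-1,1,3),cv2.Rodrigues(np.array(c["R"]))[0],np.array(c["t"]),np.array(c["mtx"]),np.array(c["dist_coeffs"]))[0].reshape(-1,2)
def save(n,im): cv2.imwrite("pics/"+n,im[...,::-1])
E
python3 - <<'E'
from h import *
for n in("scene","top"):
    im,d=viewer.grab_frame(n);save(n+"1.png",im);np.savez(n+"1.npz",im=im,d=d)
    c=viewer.camera_params(n);print(n,-np.array(c["R"]).T@np.array(c["t"]))
    for th in("fixture","nest","nest_butt_half","slab","handle_clamp","handle_clamp_grip","handle_clamp_pad","blade_clamp","blade_clamp_lever_tip","knife"):
        for r in pinpoint(n,th)[:3]: print(n,th,round(r["p"],2),np.round(r["centre"],3),proj(n,r["centre"]).round().tolist())
s=monitor.read_state();print(s)
E
```

```text
scene [0.99755124 0.52822395 0.81718681]
scene fixture 0.94 [ 0.578 -0.162  0.001] [[283.0, 265.0]]
scene nest 0.85 [ 0.609 -0.126  0.018] [[281.0, 274.0]]
scene nest_butt_half 0.58 [ 0.653 -0.117  0.02 ] [[268.0, 283.0]]
scene slab 0.91 [0.496 0.215 0.004] [[412.0, 341.0]]
scene slab 0.79 [ 0.502  0.097 -0.001] [[372.0, 311.0]]
scene slab 0.7 [0.709 0.087 0.   ] [[300.0, 356.0]]
scene handle_clamp 0.58 [ 0.603 -0.188  0.069] [[267.0, 245.0]]
scene handle_clamp_grip 0.85 [ 0.61  -0.248  0.138] [[249.0, 213.0]]
scene handle_clamp_grip 0.66 [0.498 0.215 0.002] [[411.0, 342.0]]
scene handle_clamp_pad 0.54 [ 0.591 -0.117  0.051] [[288.0, 263.0]]
scene handle_clamp_pad 0.32 [ 0.503 -0.289  0.174] [[274.0, 178.0]]
scene blade_clamp 0.65 [ 0.612 -0.128  0.012] [[280.0, 275.0]]
scene blade_clamp 0.58 [ 0.491 -0.207  0.068] [[298.0, 223.0]]
scene blade_clamp 0.35 [ 0.578 -0.162 -0.002] [[283.0, 266.0]]
scene blade_clamp_lever_tip 0.37 [ 0.502 -0.286  0.173] [[275.0, 179.0]]
scene blade_clamp_lever_tip 0.37 [ 0.52  -0.431  0.002] [[248.0, 207.0]]
scene blade_clamp_lever_tip 0.18 [ 0.604 -0.184
[... 909 characters left out ...]
p knife 0.3 [ 0.489 -0.209  0.069] [[363.0, 234.0]]
{'t': 1.1, 'q': array([-1.33427103e+00,  3.78914839e-01,  1.73418748e+00,  4.29001845e-05,
        1.02849034e+00, -3.33258809e-02]), 'joint_vel': array([ 0.00046301, -0.00169764, -0.00030364, -0.00037758,  0.00080678,
       -0.00120614]), 'tau': array([ 3.00706735e-03, -7.63713312e+01, -4.34749675e+01,  6.50755386e-02,
        3.88125598e-02, -1.66078939e-05]), 'position': array([ 0.18660241, -0.67469261,  0.23892759]), 'orientation': array([ 3.14159143e+00, -3.67246589e-05,  2.69829034e-01]), 'ft_force': array([-0.0348575 , -0.70298342,  0.47171039]), 'ft_torque': array([0.01065467, 0.01069251, 0.00100532]), 'width': 0.09112416272876195}
```

```bash
ls pics; pwd
```

```text
scene1.png
top1.png
.
```

View pics/scene1.png

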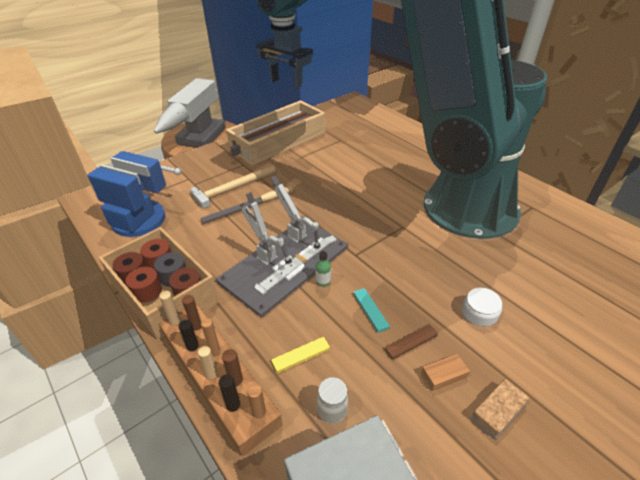

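View pics/top1.png

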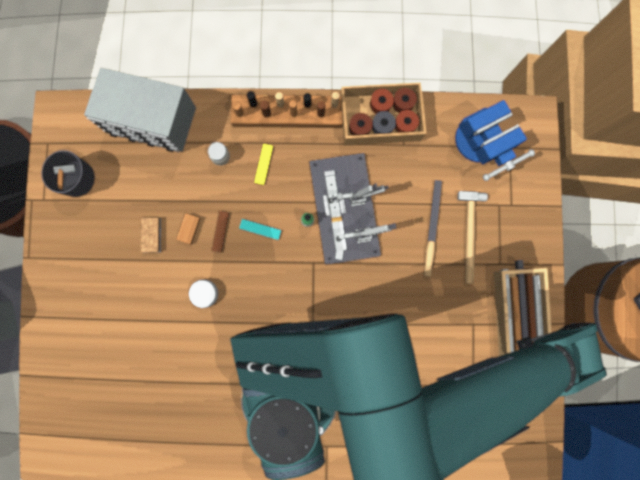

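The dark brown bar (scene 412,341; top 221,231) is the slab. Its look-alikes are the teal bar (scene 372,311) and the yellow bar (scene 300,356), and the orange offcut (445,372) and cork block (502,408) lie beside it. The fixture is at scene (283,265), with the bottle at (323,270). Next I'll take metric fits and a close crop.

```bash
cat > m.py <<'E'
from h import *
F={}
crops=[]
for n in("scene","top"):
    f=np.load(n+"1.npz");im,d=f["im"],f["d"];C=cloud(n,d)
    # slab
    P0=np.array([.497,.216,.01]); hsv=cv2.cvtColor(im,cv2.COLOR_RGB2HSV)
    uv=proj(n,P0)[0]
    rs=[r for r in trace(n,"slab") if r["region"][int(uv[1])-3:int(uv[1])+4,int(uv[0])-3:int(uv[0])+4].any()]
    for r in rs[:1]:
        m=r["region"]&(d>0)
        P=C[m];t=P[P[:,2]>.008] 
        print(n,"slab",r["p"],len(P),"z",np.percentile(P[:,2],[5,50,95]).round(4))
        c,s,a=cv2.minAreaRect(t[:,:2].astype(np.float32));print(np.round(c,4),np.round(s,4),a)
    # fixture plate
    dd=C-np.array([.574,-.162,0]);m=(np.hypot(dd[...,0],dd[...,1])<.21)&(abs(C[...,2]-.015)<.004)&(im.max(-1)<110)&(d>0)
    k=cv2.connectedComponentsWithStats(m.astype(np.uint8));l=1+np.argmax(k[2][1:,4]);m=k[1]==l
    P=C[m];c,s,a=cv2.minAreaRect(P[:,:2].astype(np.float32));print(n,"fix",len(P),np.median(P[:,2]).round(4),np.round(c,4),np.round(s,4),a)
    for th in("glue_bottle","offcut","sanding_block","pin_jar","wax_tin"):
        for r in pinpoint(n,th)[:1]: print(n,th,round(r["p"],2),np.round(r["centre"],3))
    u=proj(n,[.55,.03,.03])[0]
    h=(130,100) if n=="scene" else (110,82)
    x0,y0=int(u[0]-h[0]),int(u[1]-h[1]);crops.append(cv2.resize(im[y0:y0+2*h[1],x0:x0+2*h[0]],(400,300),interpolation=3))
    print(n,"crop",x0,y0)
save("crop1.png",np.hstack(crops))
E
python3 m.py
```

```text
scene slab 0.57 726 z [0.0061 0.0125 0.0152]
[0.4998 0.2162] [0.0299 0.1256] 80.8353500366211
scene fix 311 0.0171 [ 0.6129 -0.183 ] [0.0805 0.1142] 85.16244506835938
scene glue_bottle 0.89 [ 0.538 -0.046 -0.004]
scene offcut 0.87 [0.503 0.312 0.003]
scene sanding_block 0.88 [ 0.483  0.427 -0.   ]
scene pin_jar 0.82 [0.73  0.225 0.002]
scene wax_tin 0.75 [ 0.309  0.258 -0.002]
scene crop 208 195
top slab 0.71 419 z [0.0031 0.0113 0.018 ]
[0.4965 0.2175] [0.0321 0.1237] 81.18402099609375
top fix 173 0.0143 [ 0.5298 -0.2055] [0.0383 0.0908] 48.02854919433594
top glue_bottle 0.44 [ 0.531 -0.046  0.002]
top offcut 0.86 [ 0.503  0.312 -0.003]
top sanding_block 0.63 [ 0.485  0.429 -0.003]
top pin_jar 0.91 [0.73  0.225 0.002]
top wax_tin 0.79 [ 0.308  0.255 -0.001]
top crop 171 131
```

```bash
cat > m2.py <<'E'
from h import *
from scipy.optimize import minimize
for n in("scene","top"):
    f=np.load(n+"1.npz");im,d=f["im"],f["d"];C=cloud(n,d)
    dd=C-np.array([.574,-.162,0])
    hsv=cv2.cvtColor(im,cv2.COLOR_RGB2HSV)
    # dark grey, unsaturated, by colour only: rays cut with z=15mm plane
    m=(np.hypot(dd[...,0],dd[...,1])<.21)&(hsv[...,1]<70)&(hsv[...,2]<120)&(C[...,2]<.03)&(d>0)
    m=cv2.morphologyEx(m.astype(np.uint8),cv2.MORPH_OPEN,np.ones((2,2)))
    k=cv2.connectedComponentsWithStats(m);l=1+np.argmax(k[2][1:,4]);m=(k[1]==l)
    cp=viewer.camera_params(n);o=-np.array(cp["R"]).T@np.array(cp["t"])
    P=C[m];P=o+(P-o)*((.015-o[2])/(P[:,2]-o[2]))[:,None]
    c,s,a=cv2.minAreaRect(P[:,:2].astype(np.float32));print(n,"fix",len(P),np.round(c,4),np.round(s,4),a)
    v=im.copy();v[m]=[255,0,255];save("mask_%s.png"%n,v)
    for th in("nest","nest_butt_half","blade_clamp_lever_tip","handle_clamp_grip"):
        pass
E
python3 m2.py
```

```text
scene fix 2817 [ 0.6304 -0.1604] [0.2431 0.1658] 19.37718391418457
top fix 2667 [ 0.5688 -0.1628] [0.3185 0.1688] 9.35234260559082m2.py:12: RuntimeWarning: divide by zero encountered in divide
  P=C[m];P=o+(P-o)*((.015-o[2])/(P[:,2]-o[2]))[:,None]
m2.py:12: RuntimeWarning: invalid value encountered in multiply
  P=C[m];P=o+(P-o)*((.015-o[2])/(P[:,2]-o[2]))[:,None]
```

View pics/crop1.png

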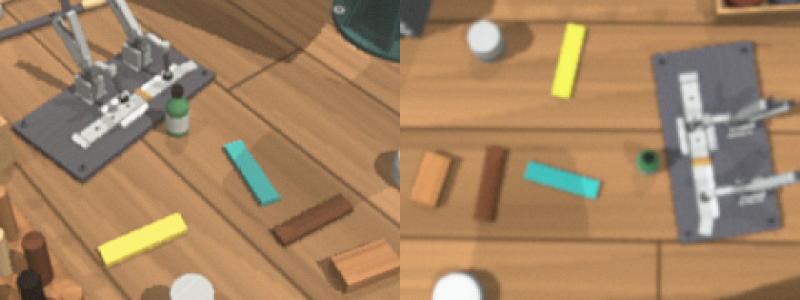

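The crop confirms the brown bar at (490,182) in its right half. The top-camera plate fit gives 318 x 169 mm against 320 x 170, centre (0.569,-0.163), yaw 9.35 deg. Now I'll compute the approach.

```bash
cat > go.py <<'E'
# usage: go.py x y z(mm) roll pitch yaw(deg) [more...] : rows from present pose
import sys;from h import *
def rows(targets):
    s=monitor.read_state();p=np.array(s["position"]);R=Ro.from_euler("xyz",s["orientation"])
    print("now t",round(s["t"],2),p.round(4),np.degrees(s["orientation"]).round(2),"w",round(s["width"],4),"F",np.round(s["ft_force"],1),"q",np.round(s["q"],2))
    for T in targets:
        Q=T[3] if isinstance(T[3],Ro) else Ro.from_euler("xyz",T[3:6],degrees=True)
        print((R.inv()*Q).as_rotvec().round(4).tolist(),(R.inv().apply(np.array(T[:3])/1000-p)*1000).round(1).tolist())
if __name__=="__main__":
    a=np.array(sys.argv[1:],float).reshape(-1,6);rows([list(x) for x in a])
E
python3 go.py 450 -480 330 180 0 10 580 -200 330 180 0 0
```

```text
now t 1.7 [ 0.1866 -0.6747  0.2389] [180.    -0.    15.46] w 0.0912 F [-0.1  0.   0.5] q [-1.33  0.38  1.73  0.    1.03 -0.03]
[0.0, -0.0, 0.0953] [305.8, -117.4, -91.0]
[0.0, -0.0, 0.2699] [505.7, -352.6, -91.0]
```

Emit:
{"op": "jog_arm", "data": {"moves": [0, 0, 0.05, 150, -60, -60, 0.3, 0, 0, 0.095, 306, -117, -91, 0.3, 0, 0, 0.095, 306, -117, -91, 0.3, 0, 0, 0.095, 306, -117, -91, 0.3, 0, 0, 0.095, 306, -117, -91, 0.3, 0, 0, 0.095, 306, -117, -91, 0.3, 0, 0, 0.27, 506, -353, -91, 0.3, 0, 0, 0.27, 506, -353, -91, 0.3]}}

```text
t: 2.5
position: [0.4667, -0.4139, 0.3231]
orientation: [3.141, -0.001, -0.005]
ft_force: [0.9, 0.2, -1.1]
width: 0.0596
```

```bash
python3 go.py 580 -200 330 180 0 0  560 100 250 180 0 -9 538 210 120 180 0 -9
```

```text
now t 2.5 [ 0.4667 -0.4139  0.3231] [ 1.7997e+02 -3.0000e-02 -3.1000e-01] w 0.0596 F [ 0.9  0.2 -1.1] q [-0.76  0.17  1.84  0.    1.13  0.81]
[0.0005, -0.0006, -0.0054] [112.1, -214.5, -6.9]
[0.0005, -0.0006, 0.1517] [90.4, -514.4, 72.9]
[0.0005, -0.0006, 0.1517] [67.8, -624.4, 202.9]
```

Emit:
{"op": "jog_arm", "data": {"moves": [0, 0, 0, 112, -214, -7, 0.3, 0, 0, 0, 112, -214, -7, 0.3, 0, 0, 0, 112, -214, -7, 0.3, 0, 0, 0, 112, -214, -7, 0.3, 0, 0, 0.15, 90, -514, 73, 0.3, 0, 0, 0.15, 90, -514, 73, 0.3, 0, 0, 0.15, 90, -514, 73, 0.3, 0, 0, 0.15, 90, -514, 73, 0.3]}}

```text
t: 3.3
position: [0.5566, -0.0427, 0.283]
orientation: [-3.142, -0.001, -0.15]
ft_force: [1.3, -0.3, -0.0]
width: 0.0593
```

```bash
python3 go.py 560 100 250 180 0 -9 538 210 100 180 0 -9
```

```text
now t 3.3 [ 0.5566 -0.0427  0.283 ] [-1.80e+02 -3.00e-02 -8.61e+00] w 0.0593 F [ 1.3 -0.3 -0. ] q [-0.12  0.1   1.99  0.    1.04  1.6 ]
[-0.0001, -0.0005, 0.0067] [-18.0, -141.6, 33.0]
[-0.0001, -0.0005, 0.0067] [-56.3, -247.1, 183.0]
```

Emit:
{"op": "jog_arm", "data": {"moves": [0, 0, 0.007, -18, -142, 33, 0.3, 0, 0, 0.007, -18, -142, 33, 0.3, 0, 0, 0.007, -18, -142, 33, 0.3, 0, 0, 0.007, -56, -247, 183, 0.3, 0, 0, 0.007, -56, -247, 183, 0.3, 0, 0, 0.007, -56, -247, 183, 0.3, 0, 0, 0.007, -56, -247, 183, 0.3, 0, 0, 0.007, -56, -247, 183, 0.3]}}

```text
t: 4.1
position: [0.5358, 0.2093, 0.0964]
orientation: [3.139, 0.005, -0.155]
ft_force: [-0.3, -0.4, -0.1]
width: 0.0594
```

Run:
```python
from go import *
rows([[538.5,210,60,180,0,-9],[538.5,210,27,180,0,-9]])
```

```text
now t 4.1 [0.5358 0.2093 0.0964] [179.86   0.29  -8.88] w 0.0594 F [-0.3 -0.4 -0.1] q [0.33 0.4  2.03 0.   0.71 2.06]
[0.0025, 0.0051, 0.0021] [2.8, -1.2, 36.4]
[0.0025, 0.0051, 0.0021] [2.9, -1.3, 69.4]
```

Emit:
{"op": "jog_arm", "data": {"moves": [0, 0, 0, 0, 0, 20, 0.3, 0, 0, 0, 0, 0, 58, 0.3, 0, 0, 0, 0, 0, 58, 0.3, 0, 0, 0, 0, 0, 58, 0.3]}}

```text
t: 4.5
position: [0.5388, 0.2077, 0.043]
orientation: [3.141, 0.0, -0.158]
ft_force: [0.8, 0.4, 0.7]
width: 0.0595
```

```bash
python3 go.py 538.5 210 27 180 0 -9
```

```text
now t 4.5 [0.5388 0.2077 0.043 ] [ 1.7999e+02  2.0000e-02 -9.0300e+00] w 0.0595 F [0.8 0.4 0.7] q [ 0.33  0.49  2.03 -0.    0.62  2.06]
[0.0002, 0.0004, -0.0005] [-0.6, -2.3, 16.0]
```

Emit:
{"op": "jog_arm", "data": {"moves": [0, 0, 0, 0, -2, 15, 0.3, 0, 0, 0, 0, -2, 15, 0.3, 0, 0, 0, 0, -2, 15, -1, 0, 0, 0, 0, -2, 15, -1, 0, 0, 0, 0, -2, 15, -1, 0, 0, 0, 0, -2, 15, -1, 0, 0, 0, 0, -2, 15, -1, 0, 0, 0, 0, -2, 15, -1]}}

```text
t: 5.3
position: [0.5389, 0.21, 0.0275]
orientation: [-3.141, -0.0, -0.157]
ft_force: [-1.3, -0.7, 6.9]
width: 0.0294
```

```bash
python3 go.py 538.5 210 150 180 0 -9
```

```text
now t 5.3 [0.5389 0.21   0.0275] [-1.7999e+02 -1.0000e-02 -9.0000e+00] w 0.0294 F [-1.3 -0.7  6.9] q [0.33 0.52 2.03 0.   0.59 2.06]
[-0.0001, -0.0002, -0.0] [-0.4, 0.1, -122.5]
```

Emit:
{"op": "jog_arm", "data": {"moves": [0, 0, 0, 0, 0, -40, -1, 0, 0, 0, 0, 0, -122, -1, 0, 0, 0, 0, 0, -122, -1, 0, 0, 0, 0, 0, -122, -1]}}

```text
t: 5.7
position: [0.541, 0.2108, 0.1536]
orientation: [-3.138, -0.006, -0.157]
ft_force: [-0.2, -0.7, -0.4]
width: 0.0297
```

```bash
python3 go.py 705 -110 150 180 0 9.35
```

```text
now t 5.7 [0.541  0.2108 0.1536] [-179.81   -0.35   -9.01] w 0.0297 F [-0.2 -0.7 -0.4] q [0.33 0.31 2.02 0.   0.81 2.06]
[-0.0023, -0.0065, -0.3204] [212.1, 291.2, 4.0]
```

Emit:
{"op": "jog_arm", "data": {"moves": [0, 0, -0.32, 212, 291, 0, -1, 0, 0, -0.32, 212, 291, 0, -1, 0, 0, -0.32, 212, 291, 0, -1, 0, 0, -0.32, 212, 291, 0, -1, 0, 0, -0.32, 212, 291, 0, -1, 0, 0, -0.32, 212, 291, 0, -1, 0, 0, -0.32, 212, 291, 0, -1, 0, 0, -0.32, 212, 291, 0, -1]}}

```text
t: 6.5
position: [0.7037, -0.1146, 0.148]
orientation: [3.141, 0.0, 0.16]
ft_force: [-0.0, 0.3, -1.4]
width: 0.0299
```

```bash
python3 go.py 705 -110 80 180 0 9.35
```

```text
now t 6.5 [ 0.7037 -0.1146  0.148 ] [179.98   0.     9.18] w 0.0299 F [-0.   0.3 -1.4] q [-0.19  0.5   1.74 -0.    0.9   1.22]
[0.0003, 0.0, -0.003] [2.0, -4.3, 68.0]
```

Emit:
{"op": "jog_arm", "data": {"moves": [0, 0, 0, 2, -4, 40, -1, 0, 0, -0.003, 2, -4, 68, -1, 0, 0, -0.003, 2, -4, 68, -1, 0, 0, -0.003, 2, -4, 68, -1]}}

```text
t: 6.9
position: [0.7032, -0.1058, 0.08]
orientation: [-3.141, 0.002, 0.166]
ft_force: [-0.2, -0.8, 0.6]
width: 0.0296
```

```bash
cat > m3.py <<'E'
from h import *
s=monitor.read_state();p=s["position"];print(p.round(4),np.degrees(s["orientation"]).round(2))
big=[]
for n in("scene","top"):
    im,d=viewer.grab_frame(n);C=cloud(n,d);np.savez(n+"2.npz",im=im,d=d)
    for th in("slab","slab_middle","nest","nest_butt_half","knife","fixture","handle_clamp_pad","handle_clamp_grip"):
        for r in pinpoint(n,th)[:2]: print(n,th,round(r["p"],2),np.round(r["centre"],4),proj(n,r["centre"]).round().tolist())
    u=proj(n,[.63,-.13,.03])[0];w,h=(80,80) if n=="scene" else (48,48)
    x0,y0=int(u[0]-w),int(u[1]-h);print("crop",n,x0,y0)
    big.append(cv2.resize(im[y0:y0+2*h,x0:x0+2*w],(400,400),interpolation=3))
save("c3.png",np.hstack(big))
E
python3 m3.py
```

```text
[ 0.7032 -0.1058  0.08  ] [-1.7995e+02  1.2000e-01  9.5100e+00]
scene slab 0.89 [7.088e-01 8.680e-02 6.000e-04] [[300.0, 356.0]]
scene slab 0.79 [0.4996 0.0987 0.0023] [[374.0, 310.0]]
scene slab_middle 0.79 [0.5092 0.0982 0.0028] [[371.0, 312.0]]
scene slab_middle 0.69 [0.7044 0.0914 0.0026] [[303.0, 356.0]]
scene nest 0.69 [ 0.6542 -0.1176  0.0197] [[268.0, 284.0]]
scene nest 0.66 [ 0.6091 -0.126   0.0174] [[281.0, 274.0]]
scene nest_butt_half 0.91 [ 0.651  -0.1195  0.0186] [[268.0, 283.0]]
scene knife 0.69 [ 0.6104 -0.1266  0.0154] [[280.0, 274.0]]
scene fixture 0.56 [ 0.4915 -0.2044  0.0703] [[299.0, 223.0]]
scene handle_clamp_pad 0.43 [ 0.5928 -0.1172  0.0544] [[287.0, 262.0]]
crop scene 192 193
top slab 0.84 [0.7087 0.0899 0.0039] [[264.0, 163.0]]
top slab 0.54 [0.5092 0.0929 0.0023] [[261.0, 228.0]]
top slab_middle 0.89 [0.7057 0.0907 0.0066] [[263.0, 164.0]]
top slab_middle 0.82 [0.5052 0.1    0.0098] [[259.0, 229.0]]
top knife 0.6 [ 0.4877 -0.2084  0.0701] [[362.0, 234.0]]
top fixture 0.81 [ 5.699e-01 -1.600e-01  5.000e-04] [[345.0, 209.0]]
top handle_clamp_grip 0.51 [ 0.6134 -0.2449  0.1377] [[377.0, 188.0]]
crop top 287 140
```

View pics/c3.png

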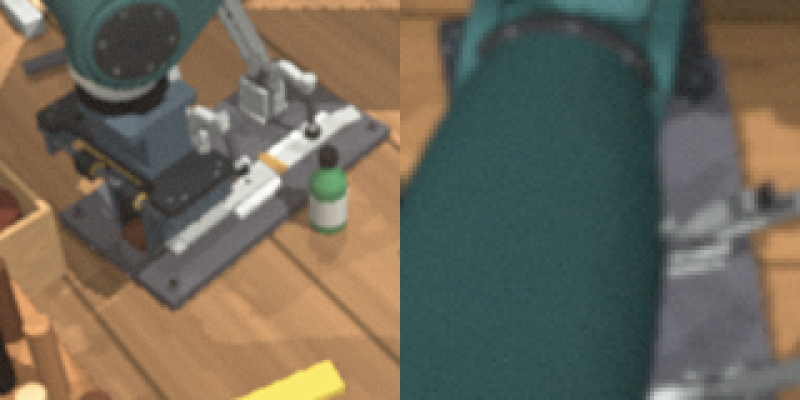

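The left half shows the gripper over the butt end of the fixture, with the pad visible at (240,170), the bolster at (270,160) and the bottle at (330,195) clear of the path. The arm hides the top view. Next I'll lower the slab to insertion height.

```bash
python3 go.py 705.2 -109.2 62 180 0 9.4 649 -118.5 62 180 0 9.4
```

```text
now t 7.8 [ 0.7039 -0.1064  0.0812] [-180.     0.     9.5] w 0.0298 F [-0.   0.1 -1.1] q [-0.18  0.59  1.75  0.    0.8   1.22]
[-0.0001, 0.0001, 0.0017] [0.8, 3.0, 19.1]
[-0.0001, 0.0001, 0.0017] [-56.2, 2.9, 19.2]
```

Emit:
{"op": "jog_arm", "data": {"moves": [0, 0, 0.0017, 0.8, 3, 10, -1, 0, 0, 0.0017, 0.8, 3, 19.2, -1, 0, 0, 0.0017, 0.8, 3, 19.2, -1, 0, 0, 0.0017, 0.8, 3, 19.2, -1]}}

```text
t: 8.2
position: [0.7049, -0.1091, 0.0613]
orientation: [-3.141, 0.001, 0.164]
ft_force: [0.2, 0.4, -1.4]
width: 0.0294
```

```bash
python3 go.py 649 -118.5 62 180 0 9.4
```

```text
now t 8.2 [ 0.7049 -0.1091  0.0613] [-1.7998e+02  6.0000e-02  9.4000e+00] w 0.0294 F [ 0.2  0.4 -1.4] q [-0.19  0.62  1.75  0.    0.77  1.22]
[-0.0004, 0.001, -0.0] [-56.7, 0.1, -0.7]
```

Slide in slowly under the pad.

Emit:
{"op": "jog_arm", "data": {"moves": [0, 0, 0, -10, 0, -0.5, -1, 0, 0, 0, -20, 0, -0.5, -1, 0, 0, 0, -30, 0, -0.5, -1, 0, 0, 0, -40, 0, -0.5, -1, 0, 0, 0, -48, 0, -0.5, -1, 0, 0, 0, -54, 0, -0.5, -1, 0, 0, 0, -56.7, 0, -0.5, -1, 0, 0, 0, -56.7, 0, -0.5, -1]}}

```text
t: 9.0
position: [0.6491, -0.1185, 0.0625]
orientation: [-3.142, 0.0, 0.164]
ft_force: [0.3, 0.8, 0.0]
width: 0.0299
```

Run:
```python
from h import *
from go import rows
rows([[649,-118.5,56,180,0,9.4]])
im,d=viewer.grab_frame("scene");save("s4.png",cv2.resize(im[200:320,220:340],(600,600),interpolation=3))
```

```text
now t 9.0 [ 0.6491 -0.1185  0.0625] [-180.      0.      9.39] w 0.0299 F [0.3 0.8 0. ] q [-0.22  0.56  1.86  0.    0.72  1.19]
[-0.0, 0.0, -0.0001] [-0.1, -0.0, 6.5]
```

View pics/s4.png

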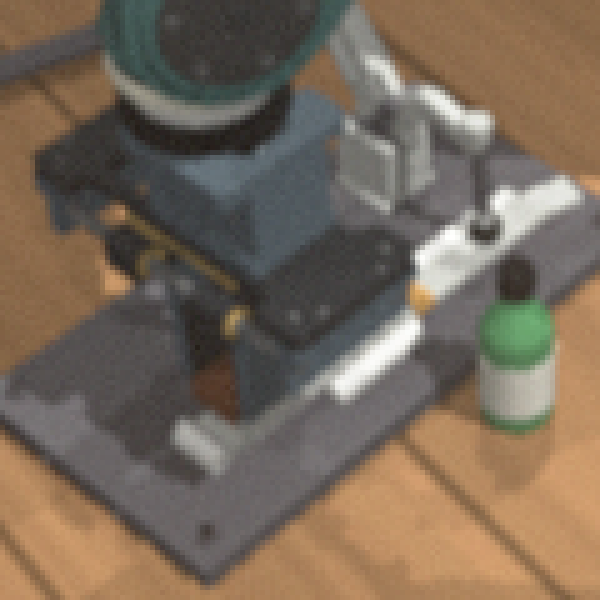

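The slab's butt end shows at (215,385), just inside the end stop at (200,445), and nothing is touching. I'll lower it in small steps and watch the force.

Emit:
{"op": "jog_arm", "data": {"moves": [0, 0, 0, 0, 0, 2, -1, 0, 0, 0, 0, 0, 4, -1, 0, 0, 0, 0, 0, 6, -1, 0, 0, 0, 0, 0, 7, -1, 0, 0, 0, 0, 0, 7, -1]}}

```text
t: 9.55
position: [0.6492, -0.1184, 0.0552]
orientation: [-3.141, 0.0, 0.164]
ft_force: [-1.0, 0.1, -0.2]
width: 0.0294
```

Emit:
{"op": "jog_arm", "data": {"moves": [0, 0, 0, 0, 0, 1.5, -1, 0, 0, 0, 0, 0, 3, -1, 0, 0, 0, 0, 0, 3, -1]}}

```text
t: 9.85
position: [0.6492, -0.1184, 0.0523]
orientation: [-3.141, 0.0, 0.164]
ft_force: [-0.3, -0.8, -0.5]
width: 0.0297
```

Emit:
{"op": "jog_arm", "data": {"moves": [0, 0, 0, 0, 0, 1.5, -1, 0, 0, 0, 0, 0, 2.5, -1, 0, 0, 0, 0, 0, 2.5, -1]}}

```text
t: 10.15
position: [0.6492, -0.1184, 0.0498]
orientation: [-3.141, 0.0, 0.164]
ft_force: [-0.7, 0.2, -0.7]
width: 0.0296
```

Emit:
{"op": "jog_arm", "data": {"moves": [0, 0, 0, 0, 0, 1, -1, 0, 0, 0, 0, 0, 2, -1, 0, 0, 0, 0, 0, 2, -1]}}

```text
t: 10.45
position: [0.6492, -0.1184, 0.0478]
orientation: [-3.142, 0.0, 0.164]
ft_force: [-0.1, -0.4, -0.0]
width: 0.0295
```

Emit:
{"op": "jog_arm", "data": {"moves": [0, 0, 0, 0, 0, 0.7, -1, 0, 0, 0, 0, 0, 0.7, -1, 0, 0, 0, 0, 0, 0.7, 0, 0, 0, 0, 0, 0, 0.7, 0, 0, 0, 0, 0, 0, 0.7, 0, 0, 0, 0, 0, 0, -15, 0, 0, 0, 0, 0, 0, -30, 0, 0, 0, 0, 0, 0, -30, -1]}}

```text
t: 11.25
position: [0.6509, -0.1188, 0.0811]
orientation: [3.14, -0.004, 0.164]
ft_force: [0.4, -0.4, 0.0]
width: 0.0403
```

Run:
```python
from h import *
from go import rows
rows([[649,-118.5,58,180,0,9.4]])
im,d=viewer.grab_frame("scene");save("s5.png",cv2.resize(im[210:310,220:320],(600,600),interpolation=3))
```

```text
now t 11.25 [ 0.6509 -0.1188  0.0811] [179.92  -0.22   9.4 ] w 0.0403 F [ 0.4 -0.4  0. ] q [-0.22  0.53  1.86  0.    0.75  1.19]
[0.0015, -0.0038, 0.0] [-1.9, -0.6, 23.1]
```

View pics/s5.png

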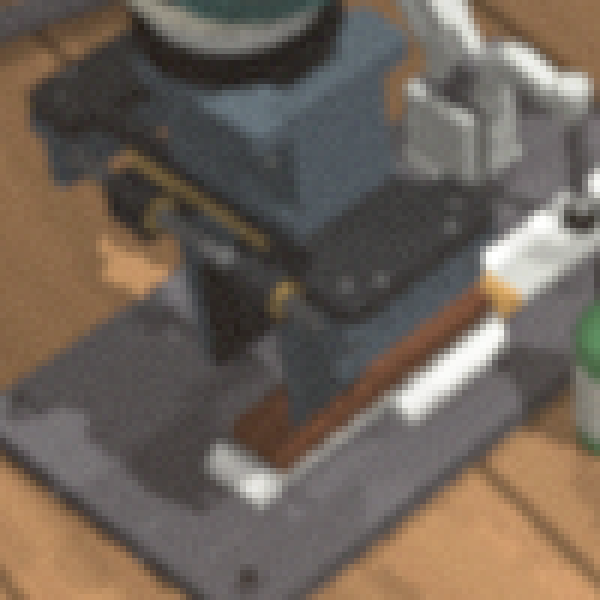

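The slab lies in the nest between bolster and stop, at (370,375) in the crop. I'll press it home with the shut fingertips.

Emit:
{"op": "jog_arm", "data": {"moves": [0, 0, 0, 0, 0, 0, -1, 0, 0, 0, 0, 0, 0, -1, 0, 0, 0, 0, 0, 10, -1, 0, 0, 0, 0, 0, 17, -1, 0, 0, 0, 0, 0, 19, -1, 0, 0, 0, 0, 0, 20, -1, 0, 0, 0, 0, 0, 20, -1]}}

```text
t: 12.0
position: [0.6491, -0.1184, 0.0576]
orientation: [-3.141, 0.001, 0.164]
ft_force: [0.2, -0.7, -1.1]
width: 0.0006
```

Emit:
{"op": "jog_arm", "data": {"moves": [0, 0, 0, 0, 0, 0.5, -1, 0, 0, 0, 0, 0, 1, -1, 0, 0, 0, 0, 0, 1, -1]}}

```text
t: 12.3
position: [0.6493, -0.1184, 0.0573]
orientation: [-3.142, 0.0, 0.164]
ft_force: [-1.6, -0.2, 5.2]
width: 0.0004
```

Emit:
{"op": "jog_arm", "data": {"moves": [0, 0, 0, 0, 0, 0.5, -1, 0, 0, 0, 0, 0, 1, -1, 0, 0, 0, 0, 0, 1, -1]}}

```text
t: 12.6
position: [0.6494, -0.1185, 0.0572]
orientation: [-3.142, 0.0, 0.164]
ft_force: [-9.4, 2.4, 21.0]
width: 0.0003
```

```bash
cat > fix.py <<'E'
from go import *
FX=Ro.from_euler("z",9.4,degrees=True); FC=np.array([.5732,-.1612,0])  # nest (41,30)->(.609,-.125)
cy=np.array([0,np.cos(.7),np.sin(.7)]);cz=np.array([0,-np.sin(.7),np.cos(.7)])
# tool z = -cz, tool x = +fx -> tool y = z x x = -cy
RT=FX*Ro.from_matrix(np.array([[1,0,0],-cy,-cz]).T)
def clamp(x0,y,ztip,dx=0):   # tip position (mm) in clamp frame -> tcp target mm
    tcp=np.array([x0+dx,-32,69])+cy*y+cz*(ztip+25)
    return list((FX.apply(tcp/1000)+FC)*1000)+[RT]
E
python3 - <<'E'
from fix import *
print(FX.apply(np.array([.041,.03,0]))+FC, RT.as_euler("xyz",degrees=True))
for n,a in(("handle",(23,0,90-25)),("blade tip",(-90,4,126-25))): print(n,clamp(*a)[:3])
rows([[649,-118.5,250,180,0,9.4],clamp(23,16,200),clamp(23,16,71)])
E
```

```text
[ 0.60874968 -0.12490647  0.        ] [-1.39892954e+02  1.27222187e-14  9.40000000e+00]
handle [np.float64(610.5871631381974), np.float64(-246.21486330178354), np.float64(137.83579685560397)]
blade tip [np.float64(502.39266358360703), np.float64(-284.53282949986414), np.float64(167.94698634679634)]
now t 12.6 [ 0.6494 -0.1185  0.0572] [-1.80e+02  1.00e-02  9.41e+00] w 0.0003 F [-9.4  2.4 21. ] q [-0.22  0.56  1.86 -0.    0.72  1.19]
[-0.0001, 0.0002, 0.0001] [-0.5, -0.1, -192.8]
[0.6999, 0.0003, 0.0] [-59.3, 194.4, -194.2]
[0.6999, 0.0003, 0.0] [-59.2, 111.3, -95.5]
```

Emit:
{"op": "jog_arm", "data": {"moves": [0, 0, 0, 0, 0, -40, -1, 0, 0, 0, 0, 0, -100, -1, 0, 0, 0, 0, 0, -200, -1, 0, 0, 0, 0, 0, -200, -1, 0.1, 0, 0, 0, 20, -250, 0, 0.3, 0, 0, -30, 70, -280, 1, 0.45, 0, 0, -50, 110, -280, 1, 0.6, 0, 0, -59, 150, -270, 1]}}

```text
t: 13.4
position: [0.6169, -0.2705, 0.3315]
orientation: [-2.59, -0.007, 0.165]
ft_force: [1.4, 0.4, 0.0]
width: 0.0293
```

Run:
```python
from fix import *
rows([clamp(23,16,200),clamp(23,16,145)])
```

```text
now t 13.4 [ 0.6169 -0.2705  0.3315] [-148.38   -0.42    9.46] w 0.0293 F [1.4 0.4 0. ] q [-0.59  0.4   1.59  0.4   1.54  0.72]
[0.1482, -0.0053, 0.0051] [-2.9, 84.4, 42.1]
[0.1482, -0.0053, 0.0051] [-3.1, 76.2, 96.5]
```

Emit:
{"op": "jog_arm", "data": {"moves": [0.12, 0, 0, -3, 84, 42, 1, 0.12, 0, 0, -3, 84, 42, 1, 0.12, 0, 0, -3, 84, 42, 1, 0.12, 0, 0, -3, 84, 42, 1, 0.12, 0, 0, -3, 84, 42, 1]}}

```text
t: 13.9
position: [0.6225, -0.3175, 0.2491]
orientation: [-2.473, -0.002, 0.165]
ft_force: [1.1, 0.3, -0.4]
width: 0.0697
```

Run:
```python
from fix import *
rows([clamp(23,16,145),clamp(23,16,71)])
im,d=viewer.grab_frame("scene");save("s6.png",cv2.resize(im[130:310,200:380],(600,600),interpolation=3))
```

```text
now t 13.9 [ 0.6225 -0.3175  0.2491] [-1.4171e+02 -1.0000e-01  9.4500e+00] w 0.0697 F [ 1.1  0.3 -0.4] q [-0.65  0.57  1.53  0.44  1.56  0.63]
[0.0317, -0.0008, 0.0018] [-0.1, -1.3, 51.6]
[0.0317, -0.0008, 0.0018] [-0.2, -3.6, 125.6]
```

View pics/s6.png

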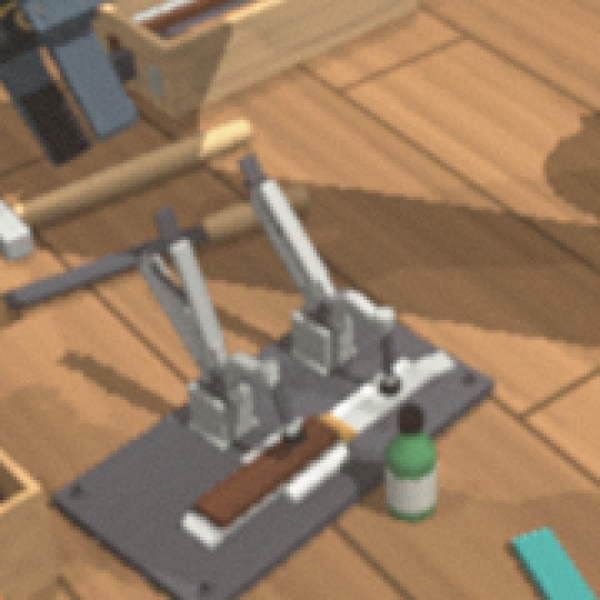

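The slab lies flat in the nest at (270,470), the open pad hangs over it at (292,435), and the gripper is above the handles. Straighten, open fully and descend around them.

Emit:
{"op": "jog_arm", "data": {"moves": [0.032, 0, 0.002, 0, -1.3, 20, 1, 0.032, 0, 0.002, 0, -1.3, 30, 1, 0.032, 0, 0.002, 0, -1.3, 40, 1, 0.032, 0, 0.002, 0, -1.3, 45, 1, 0.032, 0, 0.002, 0, -1.3, 45, 1]}}

```text
t: 14.45
position: [0.6167, -0.2888, 0.212]
orientation: [-2.439, 0.002, 0.163]
ft_force: [-0.6, -0.6, -0.1]
width: 0.0912
```

Run:
```python
from fix import *
rows([clamp(23,16,71)])
```

```text
now t 14.45 [ 0.6167 -0.2888  0.212 ] [-1.3974e+02  1.1000e-01  9.3500e+00] w 0.0912 F [-0.6 -0.6 -0.1] q [-0.63  0.59  1.58  0.47  1.52  0.61]
[-0.0026, 0.0009, -0.002] [1.0, -0.9, 78.5]
```

Emit:
{"op": "jog_arm", "data": {"moves": [-0.0026, 0, 0, 1, -1, 15, 1, -0.0026, 0, 0, 1, -1, 30, 1, -0.0026, 0, 0, 1, -1, 45, 1, -0.0026, 0, 0, 1, -1, 60, 1, -0.0026, 0, 0, 1, -1, 70, 1, -0.0026, 0, 0, 1, -1, 78, 1, -0.0026, 0, 0, 1, -1, 78, 1]}}

```text
t: 15.15
position: [0.6092, -0.2381, 0.1529]
orientation: [-2.441, 0.002, 0.163]
ft_force: [-0.1, -0.8, 0.9]
width: 0.0913
```

Run:
```python
from fix import *
rows([clamp(23,16,71),clamp(23,0,71)])
```

```text
now t 15.15 [ 0.6092 -0.2381  0.1529] [-1.3988e+02  1.3000e-01  9.3400e+00] w 0.0913 F [-0.1 -0.8  0.9] q [-0.59  0.62  1.67  0.5   1.4   0.6 ]
[-0.0003, 0.001, -0.0022] [0.0, -0.1, 0.2]
[-0.0003, 0.001, -0.0022] [0.0, 15.9, 0.2]
```

Emit:
{"op": "jog_arm", "data": {"moves": [0, 0, 0, 0, 0, 0, 0.45, 0, 0, 0, 0, 0, 0, 0.45, 0, 0, 0, 0, 0, 0, 0.45, 0, 0, 0, 0, 0, 0, 0.45, 0, 0, 0, 0, 3, 0, 0.3, 0, 0, 0, 0, 6, 0, 0.15, 0, 0, 0, 0, 6, 0, 0.15]}}

```text
t: 15.85
position: [0.6104, -0.2437, 0.1496]
orientation: [-2.442, 0.001, 0.162]
ft_force: [-0.4, 0.2, 3.1]
width: 0.0526
```

Emit:
{"op": "jog_arm", "data": {"moves": [0, 0, 0, 0, 3, 0, 0.02, 0, 0, 0, 0, 5, 0, -0.1, 0, 0, 0, 0, 7, 0, -0.2, 0, 0, 0, 0, 9, 0, -0.28, 0, 0, 0, 0, 9.5, 0, -0.3, 0, 0, 0, 0, 9.5, 0, -0.3, 0, 0, 0, 0, 9.5, 0, -0.3]}}

```text
t: 16.55
position: [0.6115, -0.2506, 0.1437]
orientation: [-2.442, 0.001, 0.163]
ft_force: [-0.7, -0.3, 0.2]
width: 0.0321
```

Now close to lock.

Emit:
{"op": "jog_arm", "data": {"moves": [0, 0, 0, 0, 0.2, 0, -1, 0, 0, 0, 0, 0.2, 0, -1, 0, 0, 0, 0, 0.2, 0, -1, 0, 0, 0, 0, 0.2, 0, -1, 0, 0, 0, 0, 0.2, 0, -1]}}

```text
t: 17.05
position: [0.6116, -0.2508, 0.1437]
orientation: [-2.442, 0.001, 0.163]
ft_force: [1.0, -1.3, -1.7]
width: 0.0265
```

Emit:
{"op": "jog_arm", "data": {"moves": [0, 0, 0, 0, 0.2, 0, 0.3, 0, 0, 0, 0, 0.2, 0, 0.3, 0, 0, 0, 0, 0.2, 0, 0.3, 0, 0, 0, 0, 0.2, 0, 0.3, 0, 0, 0, 0, 0.2, -30, 0.3, 0, 0, 0, 0, 0.2, -70, 0.3, 0, 0, 0, 0, 0.2, -110, 0.3, 0, 0, 0, 0, 0.2, -130, 0.3]}}

```text
t: 17.85
position: [0.626, -0.3357, 0.2459]
orientation: [-2.445, -0.001, 0.162]
ft_force: [0.2, -0.3, -0.6]
width: 0.0593
```

Run:
```python
from fix import *
rows([clamp(-90,-16,160),clamp(-90,-16,128)])
im,d=viewer.grab_frame("scene");save("s7.png",cv2.resize(im[150:310,220:380],(640,600),interpolation=3))
for th in("handle_clamp_pad","blade_clamp_lever_tip","nest","knife"):
  for r in pinpoint("scene",th)[:2]: print(th,round(r["p"],2),np.round(r["centre"],4))
```

```text
now t 17.85 [ 0.626  -0.3357  0.2459] [-1.4008e+02 -6.0000e-02  9.2700e+00] w 0.0593 F [ 0.2 -0.3 -0.6] q [-0.67  0.6   1.49  0.45  1.6   0.62]
[0.0033, -0.0022, -0.0011] [-113.7, 16.1, 45.9]
[0.0033, -0.0022, -0.0011] [-113.8, 16.0, 77.9]
handle_clamp_pad 0.64 [0.7287 0.2227 0.001 ]
handle_clamp_pad 0.46 [ 0.5931 -0.1263  0.0324]
blade_clamp_lever_tip 0.51 [ 0.5004 -0.2876  0.1729]
nest 0.94 [ 0.61   -0.1266  0.0179]
nest 0.71 [ 0.6133 -0.1236  0.0232]
knife 0.97 [ 0.6056 -0.1237  0.016 ]
knife 0.6 [ 0.4898 -0.2081  0.0694]
```

View pics/s7.png

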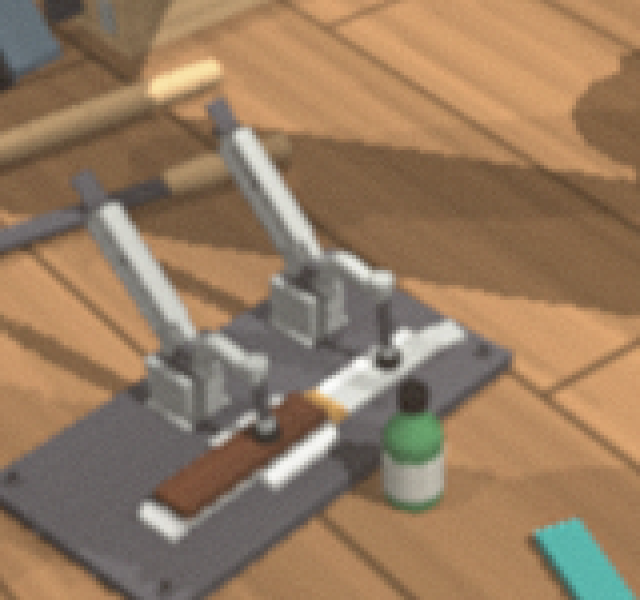

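The handle pliers stay locked with the robot clear: the pad sits on the slab at (265,430), measured height 32 mm, and both pairs of handles are parallel. Now the blade pliers' lever.

Emit:
{"op": "jog_arm", "data": {"moves": [0.003, -0.002, 0, -40, 16, 0, -1, 0.003, -0.002, 0, -80, 16, 0, -1, 0.003, -0.002, 0, -114, 16, 20, -1, 0.003, -0.002, 0, -114, 16, 44, -1, 0.003, -0.002, 0, -114, 16, 44, -1, 0.003, -0.002, 0, -114, 16, 44, -1, 0.003, -0.002, 0, -114, 16, 44, -1]}}

```text
t: 18.8
position: [0.5109, -0.3364, 0.1996]
orientation: [-2.44, 0.002, 0.165]
ft_force: [0.8, 0.2, 0.9]
width: 0.0062
```

Run:
```python
from fix import *
rows([clamp(-90,-16,128)])
```

```text
now t 18.8 [ 0.5109 -0.3364  0.1996] [-1.3979e+02  1.3000e-01  9.4300e+00] w 0.0062 F [0.8 0.2 0.9] q [-0.77  0.53  1.71  0.39  1.51  0.49]
[-0.0017, 0.0021, -0.0011] [0.1, 0.3, 31.1]
```

Emit:
{"op": "jog_arm", "data": {"moves": [0, 0, 0, 0, 0.3, 10, -1, 0, 0, 0, 0, 0.3, 20, -1, 0, 0, 0, 0, 0.3, 27, -1, 0, 0, 0, 0, 0.3, 31, -1, 0, 0, 0, 0, 0.3, 31, -1]}}

```text
t: 19.3
position: [0.5066, -0.316, 0.1748]
orientation: [-2.438, 0.003, 0.164]
ft_force: [-0.2, -0.7, 1.1]
width: 0.0003
```

Emit:
{"op": "jog_arm", "data": {"moves": [0, 0, 0, 0, -3, 0, -1, 0, 0, 0, 0, -5, 0, -1, 0, 0, 0, 0, -7, 0, -1, 0, 0, 0, 0, -9, 0, -1, 0, 0, 0, 0, -11, 0, -1, 0, 0, 0, 0, -11, 0, -1]}}

```text
t: 19.9
position: [0.5055, -0.3082, 0.1827]
orientation: [-2.44, 0.003, 0.164]
ft_force: [0.2, -1.8, 0.2]
width: 0.0005
```

Run:
```python
from fix import *
rows([clamp(-90,0,128)])
im,d=viewer.grab_frame("scene");save("s8.png",cv2.resize(im[150:310,220:380],(640,600),interpolation=3))
```

```text
now t 19.9 [ 0.5055 -0.3082  0.1827] [-139.78    0.15    9.39] w 0.0005 F [ 0.2 -1.8  0.2] q [-0.75  0.52  1.76  0.41  1.46  0.49]
[-0.002, 0.0018, -0.0018] [0.8, -4.8, -0.3]
```

View pics/s8.png

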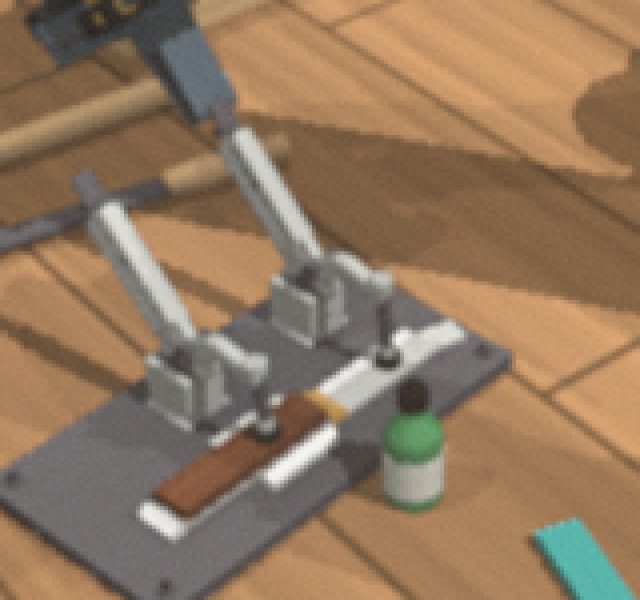

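The fingertip stands behind the paddle at (215,115) and the blade pliers are still locked, so I'll keep pushing.

Emit:
{"op": "jog_arm", "data": {"moves": [0, 0, 0, 0, -2, 0, -1, 0, 0, 0, 0, -4, 0, -1, 0, 0, 0, 0, -6, 0, -1, 0, 0, 0, 0, -8, 0, -1, 0, 0, 0, 0, -8, 0, -1, 0, 0, 0, 0, -8, 0, -1]}}

```text
t: 20.55
position: [0.5044, -0.3022, 0.1876]
orientation: [-2.439, 0.003, 0.164]
ft_force: [0.9, -1.8, 0.2]
width: 0.0003
```

Run:
```python
from fix import *
rows([clamp(-90,0,128)])
im,d=viewer.grab_frame("scene");save("s9.png",cv2.resize(im[150:310,220:380],(640,600),interpolation=3))
```

```text
now t 20.55 [ 0.5044 -0.3022  0.1876] [-139.75    0.16    9.39] w 0.0003 F [ 0.9 -1.8  0.2] q [-0.74  0.51  1.77  0.41  1.46  0.49]
[-0.0025, 0.002, -0.002] [0.9, 3.1, -0.6]
```

View pics/s9.png

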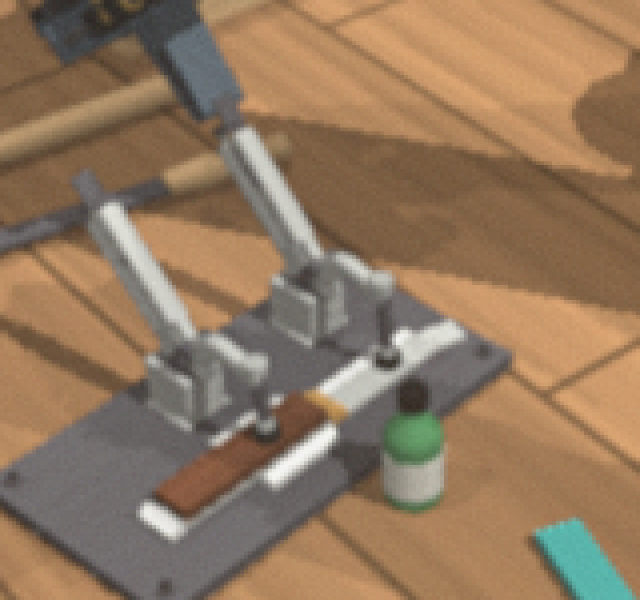

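Emit:
{"op": "jog_arm", "data": {"moves": [0, 0, 0, 0, -1.5, 0, -1, 0, 0, 0, 0, -3, 0, -1, 0, 0, 0, 0, -3, 0, -1]}}

```text
t: 20.9
position: [0.5041, -0.2998, 0.1896]
orientation: [-2.439, 0.003, 0.164]
ft_force: [-0.2, -0.8, -1.0]
width: 0.0001
```

Run:
```python
from h import *
im,d=viewer.grab_frame("scene");np.savez("l.npz",im=im,d=d)
for th in("blade_clamp_lever_tip","blade_clamp_handle"):
  for r in pinpoint("scene",th)[:2]: print(th,round(r["p"],2),np.round(r["centre"],4))
print(monitor.read_state()["ft_force"])
```

```text
blade_clamp_lever_tip 0.61 [ 0.6114 -0.128   0.015 ]
blade_clamp_lever_tip 0.42 [ 0.5023 -0.2796  0.1812]Traceback (most recent call last):
  File "<stdin>", line 4, in <module>
ValueError: it knows: blade_clamp, blade_clamp_lever_tip, file, fixture, glue_bottle, hammer, handle_clamp, handle_clamp_grip, handle_clamp_pad, knife, nest, nest_butt_half, offcut, pin_jar, sanding_block, slab,
```

Emit:
{"op": "jog_arm", "data": {"moves": [0, 0, 0, 0, -1.5, 0, -1, 0, 0, 0, 0, -3, 0, -1, 0, 0, 0, 0, -5, 0, -1, 0, 0, 0, 0, -5, 0, -1]}}

```text
t: 21.4
position: [0.5035, -0.296, 0.193]
orientation: [-2.439, 0.003, 0.164]
ft_force: [-0.7, 0.0, -0.2]
width: 0.0006
```

Run:
```python
from h import *
a=np.load("l.npz")
im,d=viewer.grab_frame("scene")
C=cloud("scene",d);A=cloud("scene",a["d"])
# compare moving-handle region image change with the previous frame
df=np.abs(im.astype(int)-a["im"]).sum(-1)
def cnt(x0,y0,x1,y1): # s8 crop px -> frame
    f=lambda x,y:(int(220+x/4),int(150+y/3.75)); (u0,v0),(u1,v1)=f(x0,y0),f(x1,y1); return (df[v0:v1,u0:u1]>60).sum(), df[v0:v1,u0:u1].size
print("handle",cnt(225,130,330,250),"jaw",cnt(320,250,420,370),"locked one",cnt(80,200,280,440))
for th in("blade_clamp_lever_tip","blade_clamp","knife","handle_clamp_pad"):
  for r in pinpoint("scene",th)[:2]: print(th,round(r["p"],2),np.round(r["centre"],4))
print(monitor.read_state()["ft_force"])
```

```text
handle (np.int64(282), 832) jaw (np.int64(220), 800) locked one (np.int64(4), 3200)
blade_clamp_lever_tip 0.63 [ 0.4964 -0.2535  0.2012]
blade_clamp 0.78 [ 0.4902 -0.2047  0.0713]
knife 0.56 [ 0.6123 -0.1267  0.017 ]
handle_clamp_pad 0.6 [ 0.592  -0.1241  0.0318]
handle_clamp_pad 0.52 [ 0.6103 -0.1237  0.0229]
[ 0.82268588 -0.3561445   0.34289889]
```

The handle and jaw regions changed and the lever tip swung out 30 mm, so the blade pliers sprang open. Retreating along the tool axis and checking.

Emit:
{"op": "jog_arm", "data": {"moves": [0, 0, 0, 0, 6, -20, -1, 0, 0, 0, 0, 6, -60, -1, 0, 0, 0, 0, 6, -110, -1, 0, 0, 0, 0, 6, -150, -1, 0, 0, 0, 0, 6, -150, -1, 0, 0, 0, 0, 6, -150, -1]}}

```text
t: 22.25
position: [0.5203, -0.3965, 0.3033]
orientation: [-2.44, 0.002, 0.163]
ft_force: [0.6, 0.7, 0.4]
width: 0.0003
```

Run:
```python
from h import *
im,d=viewer.grab_frame("scene");save("s10.png",cv2.resize(im[150:310,220:380],(640,600),interpolation=3))
viewer.grab_frame("top")
for n in("scene","top"):
  for th in("knife","handle_clamp_pad","glue_bottle","offcut","sanding_block","pin_jar","wax_tin","hammer","file"):
    print(n,th,[(round(r["p"],2),np.round(r["centre"],3).tolist()) for r in pinpoint(n,th)[:1]])
a=np.load("l.npz")["im"];df=np.abs(im.astype(int)-a).sum(-1)>60
print(df[210:310,220:290].sum())
```

```text
scene knife [(0.75, [0.612, -0.126, 0.016])]
scene handle_clamp_pad [(0.63, [0.534, -0.046, -0.003])]
scene glue_bottle [(0.8, [0.533, -0.047, -0.002])]
scene offcut [(0.81, [0.505, 0.313, 0.003])]
scene sanding_block [(0.57, [0.482, 0.43, -0.001])]
scene pin_jar [(0.6, [0.735, 0.222, 0.001])]
scene wax_tin [(0.67, [0.313, 0.259, -0.001])]
scene hammer [(0.86, [0.49, -0.545, 0.002])]
scene file [(0.82, [0.519, -0.428, 0.004])]
top knife []
top handle_clamp_pad []
top glue_bottle [(0.61, [0.532, -0.046, 0.003])]
top offcut [(0.94, [0.504, 0.313, -0.004])]
top sanding_block [(0.83, [0.485, 0.43, -0.003])]
top pin_jar [(0.65, [0.73, 0.225, -0.005])]
top wax_tin [(0.57, [0.311, 0.259, -0.0])]
top hammer [(0.2, [0.534, -0.047, 0.001])]
top file [(0.34, [0.489, -0.206, 0.068])]
100
```

View pics/s10.png

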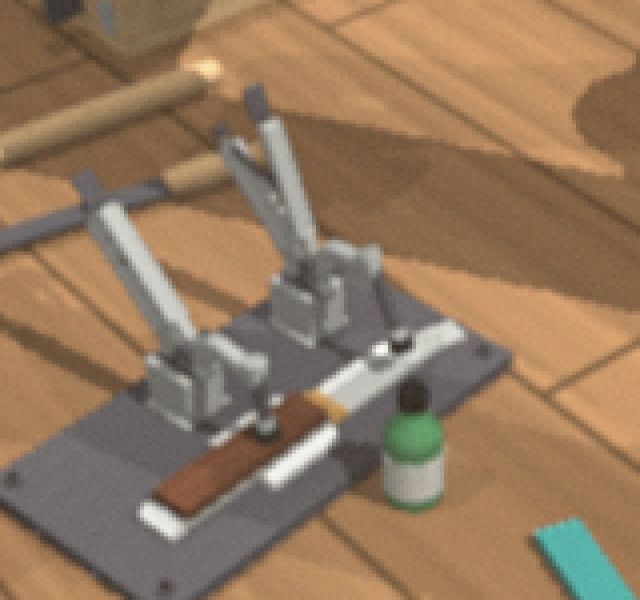

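The blade pliers stand open with their pad lifted at (400,340). The handle pliers are locked on the slab at (265,430), and the knife and bottle look unchanged. Handing in.

```bash
python3 -c "
from workcell import ticket;print(ticket.job_done())"
```

```text
the job is handed in; nothing more can be done
None
```

The job is done and handed in at about 22–23 s of the 69 s allowed. I slid the slab in under the open pad from the butt end, lowered it into the nest and pressed it home with 21 N. I then squeezed the handle pliers until they locked, let go, and flicked the blade pliers' release lever, which sprang them open.

**Checks that passed:**
- **Slab:** pressed with the fingertips, its top measured about 32.2 mm above the bench, against 32 mm when fully home.
- **Handle pliers:** they stayed locked with the robot clear, with the pad found at about 32 mm on the slab. They look the same in the last picture.
- **Blade pliers:** they stand open with the pad lifted off the blade.
- **Bench:** the bottle, offcut, cork block, jar and tin were found within about 5 mm of their starting places, which is within the measuring error. The hammer and file showed no move in the pictures.

**Checks that were weak or disagreed:**
- **Knife:** its position readings scattered by about 6 mm (x 0.606 to 0.612), which is no better than the network's accuracy. That the knife did not shift rests on the pictures.
- **Pad, hammer and file:** in the last look the network took the bottle for the pad in the side camera. The top camera's hammer and file readings, and its missing knife and pad, are also unreliable. I went by the side-camera picture instead.
- **Lever:** it needed about 25 mm of tool travel before the pliers let go, more than I had planned. The force read at the end of each push stayed at about 2 N or less.

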